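Chock two king pins on the demagnetiser and start it

ROBOT

A 6-joint arm with a two-finger parallel gripper is mounted at the origin on a cart in front of the work surface, level with it; the furniture and walls round the work are solid. World frame = base frame: x ahead of the robot, y to its left, z up, the work surface at z = 0. Lengths are in mm, angles in rad, forces in N, time in s.
With the tool pointing down it reaches from about 350 to 775 mm from the base axis. Payload 7.3 kg.
Tool frame: the origin (TCP) lies at the very end of the fingers, on their centre line; the grasp point (between the pads) lies 19 mm behind it (bot.grip_point_offset is the distance from the TCP to the grasp point, in mm); z points along the fingers, y is the line along which they close (so a half turn about z gives the same grasp; the last joint's range is limited). The gripper opens to 92 mm and grips with 3 to 60 N. Pads are 19 mm wide; open, the fingers measure 130 mm over their backs; the gripper's body (75 mm by 190 mm) begins 47 mm behind the grasp point.
Start: joints at [1.155, 0.342, 1.524, -0, 1.275, -0.146], TCP at [139.917, 506.032, 226.741] pointing down, gripper open.
Joint ranges: [-2.53, 2.53], [-0.77, 2.02], [0.04, 2.7], [-1, 4.14], [0.28, 2.66], [-3.11, 3.11]. Speed limits (rad/s): [2.57, 2.57, 3.14, 3.14, 3.14, 3.14].

INTERFACE

Orientations are given as [roll, pitch, yaw] about the fixed x, y, z axes, in that order (R = Rz(yaw) Ry(pitch) Rx(roll)).
In Python, from plant import bot gives the robot as it stands. The module is installed in compiled form; this text tells all that it offers.
- The arm moves only by the shell command python3 -m jog 'ROWS' [OPENING]. ROWS is JSON, a list of rows, each a list of 6 numbers: the shift along the tool's x, y, z in mm, then the turn, a rotation vector about the tool's x, y, z in rad. In form: [[dx, dy, dz, rx, ry, rz], ...]. A call has 1 to 12 rows; each row shifts and turns the commanded pose from where the row before left it, along the tool's axes as they then stand; what a row does not reach is not made up. A row lasts 1/10 s, in which the tool goes at most 50 mm and 8.59 degrees, less where a joint would pass 70% of its speed; a pose out of reach is approached as far as the arm can. A call with a gripper value outside its range is refused whole. OPENING is the opening in per cent of the stroke, from 0 (shut) to 100 (fully open), set as the call begins (- or left out, the last holds). The fingers move at their own pace and stop on an object; the grip force is fixed at half the most. Time passes only in rows, so rows that do not move let the fingers close. It gives the time, the measured TCP pose, the force, the opening and the grip force at its end, in the units of the state.
- bot.get_obs(): the state, without advancing time (a new reading comes with each control period).
- bot.capture(name): name is "side" or "top"; returns the picture (384x512x3 uint8, red, green, blue); there is no depth.
- bot.camera_model(name): a dict with "fx", "fy", "cx", "cy" (pixels), "dist_coeffs" ([k1, k2, p1, p2, k3] as OpenCV has them; the pictures are not rectified), "position" and "orientation" of the camera in the world. Camera axes: x right, y down, z forward; pixel columns grow to the right and rows downward; lengths in mm; the calibration is good to about 2 mm. A picture is of the moment at which its call begins. camera_model takes no time and is no camera call.
- bot.close_job(): hands the job in; it is judged then, once.
Trained networks look in the newest picture that a camera, given by its name, has taken for a name from the list of things; names that differ only in an ending like _2 or _b are one class to them, and where a whole thing is asked for, a point or a joint stands for the part that bears it (a point fixed in the world has none). Each returns a list of dicts, best first, with "p" (0 to 1); they miss things now and then, are a little off and sometimes report something else, mostly with a low value. They report only what shows in the picture. A call takes as long as a camera call.
- bot.outline_of(target, camera): "mask" (384x512 bool, what is visible of it) and "pixel" ([column, row] in pixels, amid what is visible of it).
The state is a dict: "time": time; "joint_positions": joint angles; "dq": joint speeds; "tau": joint torques, N m; "tool_pos": TCP position; "tcp_rot": TCP orientation; "contact_force": force on the tool from outside, world axes, zero at the start; "moment": the same for the moment, N m; "grip_width": finger opening in mm; "finger_force": force on a finger pad.
Only numpy, scipy, OpenCV 4.12 (cv2) and the standard library are available. Lean on these libraries where they do the work, as an engineer would, in place of code of your own. Each camera call takes 0.05 s, during which the arm holds its last target. There are 200 camera calls.

TASK

Lay the two steel king pins on the grey demagnetiser bed, one fully down in each V-cradle with its middle at the middle of the bed, then set the wooden chock upright between them, rib up, so that it wedges against both and neither can roll. Only when they are chocked, flip up the hinged guard on the control box until it stays open by itself and press the start button under it fully in. Set the pins down rather than dropping them, leave the guard up, and do not shift the other things on the table.

Things in the scene. Friction and masses are not known exactly. Their poses are not given: they have to be found in the camera images.
- demag_bed: fixed demagnetiser bed: grey slab 160 mm (x) by 150 mm (y), top 24 mm above the table; origin at the centre of its underside. Two V-cradles run along its y, 80 mm apart in x: each a pair of 16 mm wide 120-degree V-rests at y = -42 and +42 mm, 35 mm wide, upper edges 48 mm above the table; between the rests (y -34 to +34 mm) it is open for fingers down to 26 mm above the table
- v_near (a point): on the bed, where the centre of a pin lies when it is seated in the cradle on the bed's -x side, 55 mm above the table; same axes as the bed, the pin lies along y
- v_far (a point): the same for the cradle on the bed's +x side
- chock_seat (a point): on the bed midway between the cradles, 40 mm above the table: where the chock's origin comes to rest when it is wedged between two seated pins; same axes as the bed
- pin_a: plain round steel king pin, 30 mm diameter, 120 mm long, about 0.5 kg, lying on the table and free to roll; origin at its centre (15 mm above the table as it lies), x along its axis (y and z turn as it rolls). The two pins are alike and either may go in either cradle
- pin_b: plain round steel king pin, 30 mm diameter, 120 mm long, about 0.5 kg, lying on the table and free to roll; origin at its centre (15 mm above the table as it lies), x along its axis (y and z turn as it rolls). The two pins are alike and either may go in either cradle
- chock: wooden chock, 0.1 kg, standing on the table; origin at the centre of its underside, z up, y along its length. Wedge 50 mm long (y), 37 mm wide (x) at the bottom, 59 mm at 30 mm height; on top an upright grip rib 20 mm thick (x), 44 mm long (y), 33 to 70 mm above the underside. Set with its y along the bed's y (either way), its flanks touch the seated pins; only the rib stands above them
- control_box: fixed steel control box, 96 mm (x) by 86 mm (y), top 40 mm above the table, origin at the centre of its underside. A grey hinged guard covers the button on its top: 62 mm wide (y), top 78 mm above the table, front face 37 mm to -x of the box centre; from it a 10 mm wide tongue sticks out 29 mm to -x, with the grip bar at its end
- guard (a joint): angle of the guard: 0 shut, grows as its front is lifted over to the box's +x side, 2.2 at its stop. It swings freely: let go below about 1.0 it falls shut, beyond about 1.4 it falls back to the stop and stays open
- guard_hinge (a point): on the guard's hinge line (parallel to the box's y), 44 mm above the table; same axes as the box
- guard_grip (a point): centre of the grip bar at the end of the guard's tongue: a round steel bar 10 mm thick and 30 mm long along y, 64 mm above the table when shut, with free space all round; 108 mm to -x and 20 mm above the hinge when shut. Pinched by its two ends it can turn between the fingers as the guard swings
- start_top (a point): centre of the top of the start button, on the box under the guard, a black round button 24 mm across at the middle of the box, 62 mm above the table and 10 mm above its 40 mm steel collar, pressed straight down
- start (a joint): travel of the start button, 0 out to 0.006 m fully in; springs back; about 5 N presses it fully in
- spray_black: black spray can, 67 mm across, 200 mm tall, standing; bystander
- parts_cup: tin cup, 76 mm across, 61 mm tall; bystander
- bolt_a: hex bolt lying on the table, 45 mm long; bystander
- bolt_b: hex bolt lying on the table, 41 mm long; bystander
- bolt_c: hex bolt standing on its head, 27 mm tall; bystander
- oil_bottle: black squeeze bottle, 76x83 mm, 157 mm tall; bystander

How it is judged:
By the outcome, as a careful person would: the job done as asked, in the order asked, and still so for the second after the job is handed in, with the robot touching nothing.
It also fails if it takes over 72 s, if anything falls off the work surface, if the arm or the gripper's body presses on something with over 40 N, if the wrist force passes 120 N, or if a joint passes its speed limit or range.

## Working session

There is one attempt and no reset: what is moved stays moved. The work goes in short steps, Python scripts to look and compute and a shell command to move; the robot and the scene stay as the last step left them, time stands still between calls to the robot, and variables do not carry over. Pictures are saved under pics/ and viewed, at most 10 in all, crops included, and the job is handed in when it is done.

```bash
mkdir -p pics; cat > h.py <<'E'
import numpy as np, cv2
from scipy.spatial.transform import Rotation as R
from plant import bot
def cam(n):
    m=bot.camera_model(n); K=np.array([[m['fx'],0,m['cx']],[0,m['fy'],m['cy']],[0,0,1.]])
    o=m['orientation']; o=np.array(o)
    Rm=o if o.shape==(3,3) else R.from_euler('xyz',o).as_matrix()
    return K,np.array(m['dist_coeffs'],float),np.array(m['position'],float),Rm
def ray(n,px,z):
    K,d,p,Rm=cam(n); px=np.array(px,float).reshape(-1,1,2)
    u=cv2.undistortPoints(px,K,d).reshape(-1,2)
    v=np.c_[u,np.ones(len(u))]@Rm.T
    return p+v*((z-p[2])/v[:,2])[:,None]
def proj(n,P):
    K,d,p,Rm=cam(n); P=np.array(P,float).reshape(-1,3)
    return cv2.projectPoints((P-p)@Rm,np.zeros(3),np.zeros(3),K,d)[0].reshape(-1,2)
def save(n,f,img=None):
    cv2.imwrite('pics/'+f,cv2.cvtColor(bot.capture(n) if img is None else img,cv2.COLOR_RGB2BGR))
E
python3 - <<'E'
from h import *
a=bot.capture('top');b=bot.capture('side')
save('',f:='top0.png',a);save('','side0.png',b)
print(bot.camera_model('top'),bot.camera_model('side'))
print(bot.get_obs())
for c in('top','side'):
  for t in('demag_bed','pin_a','chock','control_box','guard','guard_grip'):
    for r in bot.outline_of(t,c)[:3]:
      m=r['mask'].astype(np.uint8);q=cv2.minAreaRect(cv2.findNonZero(m))
      print(c,t,round(r['p'],2),np.round(r['pixel']),m.sum(),np.round(q[0]),np.round(q[1]),round(q[2],1))
E
```

```text
{'fx': 465.55542415610256, 'fy': 465.55542415610256, 'cx': 249.8638672397651, 'cy': 196.31038689430784, 'dist_coeffs': array([-0.15895853,  0.        ,  0.        ,  0.        ,  0.        ]), 'position': array([ 364.94804008,   12.45346039, 1269.06732748]), 'orientation': array([-2.93591403, -0.0042746 , -1.53567243])} {'fx': 375.84490652495464, 'fy': 375.84490652495464, 'cx': 258.9506098763511, 'cy': 192.99099426264874, 'dist_coeffs': array([0.03858472, 0.        , 0.        , 0.        , 0.        ]), 'position': array([ 501.45639447, -942.82274702,  546.80084768]), 'orientation': array([-2.04590727,  0.01604866, -0.13136276])}
{'time': 0.1, 'joint_positions': array([ 1.15498105e+00,  3.42649318e-01,  1.52491602e+00,  3.39619882e-06,
        1.27535431e+00, -1.46013266e-01]), 'dq': array([ 0.0010333 , -0.00160189, -0.00296575, -0.00064689,  0.00032402,
       -0.00076491]), 'tau': array([ 2.62382426e-03, -4.32003951e+01, -2.44700164e+01,  7.19209132e-02,
        5.25336585e-02, -6.85046984e-05]), 'tool_pos': array([139.77665628, 505.6915267 , 226.11828639]), 'tcp_rot': array([-3.1
[... 497 characters left out ...]
295 [131. 232.] [47. 34.] 78.2
top guard 0.72 [131. 229.] 739 [129. 235.] [42. 25.] 76.0
side demag_bed 0.68 [254. 196.] 1517 [254. 193.] [32. 62.] 75.5
side pin_a 0.98 [229. 294.] 894 [232. 294.] [17. 58.] 50.5
side pin_a 0.81 [210. 254.] 541 [211. 253.] [14. 44.] 33.7
side chock 0.59 [190. 218.] 567 [190. 218.] [26. 27.] 14.0
side chock 0.55 [218. 154.] 346 [219. 153.] [16. 25.] 78.7
side chock 0.36 [251. 194.] 1469 [253. 193.] [31. 61.] 75.7
side control_box 0.79 [219. 162.] 721 [217. 158.] [27. 34.] 78.7
side guard 0.87 [218. 153.] 385 [215. 153.] [16. 33.] 80.5
side guard_grip 0.72 [208. 253.] 514 [211. 253.] [14. 43.] 33.7
side guard_grip 0.54 [220. 152.] 365 [215. 153.] [15. 32.] 81.9
```

```bash
ls pics
```

```text
side0.png
top0.png
```

```bash
python3 - <<'E'
import cv2
a=cv2.imread('pics/top0.png')[140:320,70:450];cv2.imwrite('pics/top0c.png',cv2.resize(a,None,fx=2.1,fy=2.1,interpolation=cv2.INTER_CUBIC))
b=cv2.imread('pics/side0.png')[100:330,110:410];cv2.imwrite('pics/side0c.png',cv2.resize(b,None,fx=2.6,fy=2.6,interpolation=cv2.INTER_CUBIC))
E
```

```text
(no output)
```

View pics/top0c.png

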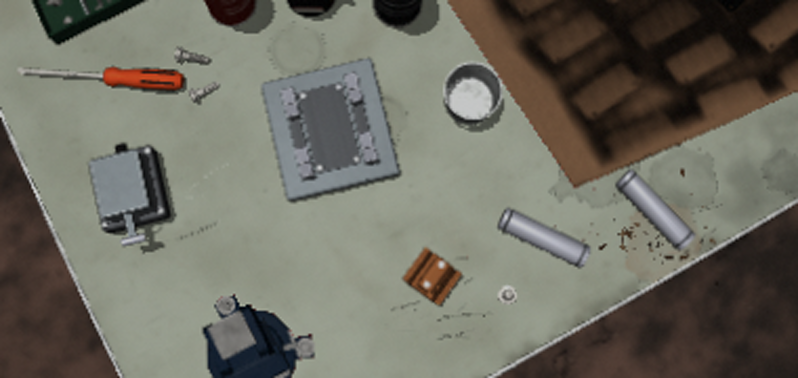

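View pics/side0c.png

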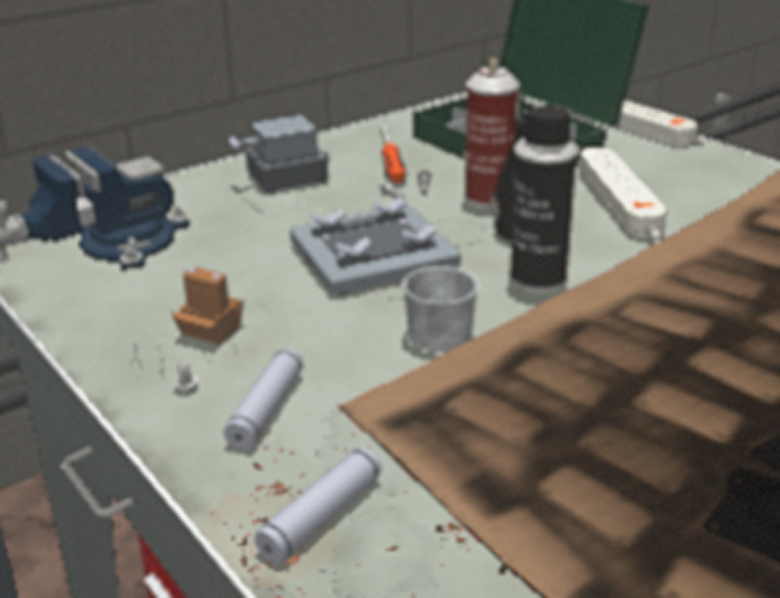

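The top view shows the bed at about px (228,201), pins at (330,253) and (382,240), the chock at (276,271), the box at (132,228) with its grip bar at (133,254). The side view agrees: the network's pin, bed, chock (190,218) and guard detections sit on the right things. The tall cans stand close to the bed's far side, so they need locating too. Next I fit poses to the masks in both views.

```bash
cat > fit.py <<'E'
from h import *
from scipy.optimize import minimize
def box(x0,x1,y0,y1,z0,z1): return np.array([[x,y,z] for x in(x0,x1) for y in(y0,y1) for z in(z0,z1)],float)
t=np.linspace(0,2*np.pi,24)
PIN=[np.array([[x,15*np.cos(a),15+15*np.sin(a)] for x in(-60,60) for a in t])]
BED=[box(-80,80,-75,75,0,24)]+[box(s*40-17,s*40+17,u*42-8,u*42+8,24,46) for s in(-1,1) for u in(-1,1)]
CH=[np.r_[box(-18.5,18.5,-25,25,0,0),box(-29.5,29.5,-25,25,30,33)],box(-10,10,-22,22,33,70)]
GU=[box(-37,42,-31,31,40,78),box(-66,-37,-5,5,60,68),box(-71,-61,-15,15,59,69)]
BOX=[box(-48,48,-43,43,0,40)]+GU
CAN=[np.array([[33.5*np.cos(a),33.5*np.sin(a),z] for z in(0,200) for a in t])]
OIL=[box(-38,38,-41,41,0,157)]
S=4
def sil(n,parts,p):
    c,s=np.cos(p[2]),np.sin(p[2]); im=np.zeros((384*S,512*S),np.uint8)
    for P in parts:
        W=np.c_[P[:,0]*c-P[:,1]*s+p[0],P[:,0]*s+P[:,1]*c+p[1],P[:,2]]
        cv2.fillConvexPoly(im,cv2.convexHull(np.round((proj(n,W)+.5)*S).astype(np.int32)),1)
    return cv2.resize(im.astype(np.float32),(512,384),interpolation=cv2.INTER_AREA)
def cost(p,parts,obs):
    e=0
    for n,m in obs:
        q=sil(n,parts,p); e+=1-np.minimum(q,m).sum()/max(np.maximum(q,m).sum(),1)
    return e
def fit(parts,obs,p0,yaws=None):
    best=None
    for y in (yaws if yaws is not None else [p0[2]]):
        f=minimize(cost,[p0[0],p0[1],y],args=(parts,obs),method='Nelder-Mead',options=dict(initial_simplex=np.array([[p0[0],p0[1],y],[p0[0]+12,p0[1],y],[p0[0],p0[1]+12,y],[p0[0],p0[1],y+.15]]),xatol=.05,fatol=1e-4,maxiter=150))
        if best is None or f.fun<best.fun: best=f
    return best.x,best.fun
def det(t,n,near,r=25):
    c=[d for d in bot.outline_of(t,n) if np.hypot(*(np.array(d['pixel'])-near))<r]
    return (n,c[0]['mask'].astype(np.float32)) if c else None
E
python3 - <<'E'
from fit import *
J=[('demag_bed',BED,(226,201),(254,194),[.1,.25,.4]),('pin_a',PIN,(330,253),(210,254),[0,.5,1,1.5,2,2.5]),('pin_b',PIN,(382,240),(231,294),[0,.5,1,1.5,2,2.5]),
('chock',CH,(276,271),(190,218),np.arange(0,3.1,.4)),('control_box',BOX,(130,230),(218,160),[0,.2,.4]),('guard',GU,(130,229),(216,153),[0,.2,.4]),
('spray_black',CAN,(258,142),(318,178),[0]),('oil_bottle',OIL,(220,140),(305,170),[0,.8])]
for t,parts,a,b,ys in J:
    o=[det(t,'top',a),det(t,'side',b)]
    z=np.mean([P[:,2].mean() for P in parts]); p0=ray('top',a,z)[0]
    for obs in (o,[o[0]],[o[1]]):
        obs=[x for x in obs if x is not None]
        if obs: x,f=fit(parts,obs,p0,ys); print(t,[k[0] for k in obs],np.round(x,2),round(f,3))
print(bot.get_obs()['time'])
E
```

```text
demag_bed ['top', 'side'] [6.1025e+02 8.2500e+01 2.9000e-01] 0.162
demag_bed ['top'] [6.1086e+02 8.0850e+01 2.9000e-01] 0.035Traceback (most recent call last):
  File "<stdin>", line 10, in <module>
  File "fit.py", line 27, in fit
    f=minimize(cost,[p0[0],p0[1],y],args=(parts,obs),method='Nelder-Mead',options=dict(initial_simplex=np.array([[p0[0],p0[1],y],[p0[0]+12,p0[1],y],[p0[0],p0[1]+12,y],[p0[0],p0[1],y+.15]]),xatol=.05,fatol=1e-4,maxiter=150))
    res = _minimize_neldermead(fun, x0, args, callback, bounds=bounds,
                               **options)
    fsim[k] = func(sim[k])
              ~~~~^^^^^^^^
    fx = function(np.copy(x), *(wrapper_args + args))
  File "fit.py", line 22, in cost
    q=sil(n,parts,p); e+=1-np.minimum(q,m).sum()/max(np.maximum(q,m).sum(),1)
  File "fit.py", line 17, in sil
    cv2.fillConvexPoly(im,cv2.convexHull(np.round((proj(n,W)+.5)*S).astype(np.int32)),1)
                                                   ~~~~^^^^^
  File "h.py", line 15, in proj
    K,d,p,Rm=cam(n); P=np.array(P,float).reshape(-1,3)
             ~~~^^^
  File "h.py", line 5, in cam
    m=bot.camera_model(n); K=np.array([[m['fx'],0,m['cx']],[0,m['fy'],m['cy']],[0,0,1.]])
ValueError: time passes only in moves, steps and waits
```

```bash
sed -i 's/^def cam/from functools import lru_cache\n@lru_cache\ndef cam/' h.py; cat > jobs.py <<'E'
from fit import *
E
python3 - <<'E'
from fit import *
J=[('demag_bed',BED,(226,201),(254,194),[.29]),('pin_a',PIN,(330,253),(210,254),[0,.5,1,1.5,2,2.5]),('pin_b',PIN,(382,240),(231,294),[0,.5,1,1.5,2,2.5]),
('chock',CH,(276,271),(190,218),np.arange(0,3.1,.4)),('control_box',BOX,(130,230),(218,160),[0.2]),('guard',GU,(130,229),(216,153),[0.2]),
('spray_black',CAN,(258,142),(318,178),[0]),('oil_bottle',OIL,(220,140),(305,170),[0,.8])]
for t,parts,a,b,ys in J:
    o=[det(t,'top',a),det(t,'side',b)]
    z=np.mean([P[:,2].mean() for P in parts]); p0=ray('top',a,z)[0]
    for obs in (o,[o[0]],[o[1]]):
        obs=[x for x in obs if x is not None]
        if obs: x,f=fit(parts,obs,p0,ys); print(t,[k[0] for k in obs],np.round(x,2).tolist(),round(f,3))
print(bot.get_obs()['time'])
E
```

```text
demag_bed ['top', 'side'] [610.82, 81.57, 0.29] 0.161
demag_bed ['top'] [611.89, 81.31, 0.28] 0.035
demag_bed ['side'] [608.26, 90.55, 0.3] 0.101
pin_a ['top', 'side'] [477.92, -202.07, 1.16] 0.203
pin_a ['top'] [480.08, -200.88, 1.18] 0.093
pin_a ['side'] [476.65, -202.34, 4.3] 0.06
pin_b ['top', 'side'] [518.48, -349.34, 3.93] 0.171
pin_b ['top'] [519.5, -349.63, 0.78] 0.07
pin_b ['side'] [516.8, -349.54, 3.95] 0.065
chock ['side'] [420.68, -61.97, 0.88] 0.093
chock ['side'] [420.68, -61.97, 0.88] 0.093
control_box ['top', 'side'] [517.89, 336.62, 0.3] 0.248
control_box ['top'] [520.23, 336.43, 0.28] 0.096
control_box ['side'] [515.95, 347.25, 0.23] 0.117
guard ['top', 'side'] [514.78, 337.02, 0.33] 0.354
guard ['top'] [514.7, 335.71, 0.31] 0.208
guard ['side'] [513.67, 340.23, 0.21] 0.116
spray_black ['side'] [785.8, -6.06, 0.17] 0.129
spray_black ['side'] [785.8, -6.06, 0.17] 0.129
oil_bottle ['top', 'side'] [779.15, 103.55, 0.14] 1.403
oil_bottle ['top'] [781.88, 103.48, 0.23] 0.53
oil_bottle ['side'] [758.97, 128.38, -0.22] 0.837
1.6
```

```bash
cat > go.py <<'E'
# go.py x y z yaw [tilt about tool x]: turn (tool rotvec) and shift in the present and in the target tool axes
from h import *
import sys
a=[float(v) for v in sys.argv[1:]]; tilt=a[4] if len(a)>4 else 0
o=bot.get_obs(); p=np.array(o['tool_pos']); R0=R.from_euler('xyz',o['tcp_rot'])
R1=R.from_euler('xyz',[np.pi,0,a[3]])*R.from_rotvec([tilt,0,0])
d=np.array(a[:3])-p
print('t',round(o['time'],2),'at',np.round(p,1),'turn',np.round((R0.inv()*R1).as_rotvec(),3),'shift now',np.round(R0.inv().apply(d),1),'shift after turn',np.round(R1.inv().apply(d),1))
E
python3 go.py 479 -201.5 120 1.17
python3 - <<'E'
from h import *
for n,p,z in (('chocktop',(276.2,271.4),70),('oil',(218,140),157),('bar',(133,254),64)): print(n,ray('top',p,z)[0].round(1))
E
```

```text
t 1.6 at [139.9 506.  226.7] turn [ 0.    -0.     1.702] shift now [-515.4 -591.5  106.7] shift after turn [-519.2  588.3  106.7]
chocktop [421.5 -58.1  70. ]
oil [738.4 100.9 157. ]
bar [451.9 315.2  64. ]
```

```bash
python3 -m jog '[[-36,-15,0,0,0,0.14],[-36,-15,0,0,0,0.14],[-36,-15,0,0,0,0.14],[-36,-15,0,0,0,0.14],[0,0,0,0,0,0.142],[0,0,0,0,0,0.142],[0,0,0,0,0,0.142],[0,0,0,0,0,0.142],[0,0,0,0,0,0.142],[0,0,0,0,0,0.142],[0,0,0,0,0,0.145],[0,0,0,0,0,0.145]]' 60
python3 go.py 479 -201.5 120 1.17
python3 - <<'E'
import cv2
a=cv2.imread('pics/top0.png')[90:250,150:310];cv2.imwrite('pics/oil.png',cv2.resize(a,None,fx=3.5,fy=3.5,interpolation=cv2.INTER_CUBIC))
E
```

```text
time: 2.8
tool_pos: [238.8, 387.8, 226.8]
tcp_rot: [3.142, -0.0, 1.164]
contact_force: [0.1, 0.2, 0.3]
grip_width: 55.2
finger_force: 0.0
t 2.8 at [238.8 387.8 226.8] turn [ 0.    -0.    -0.006] shift now [-446.2  453.9  106.7] shift after turn [-448.9  451.1  106.8]
```

View pics/oil.png

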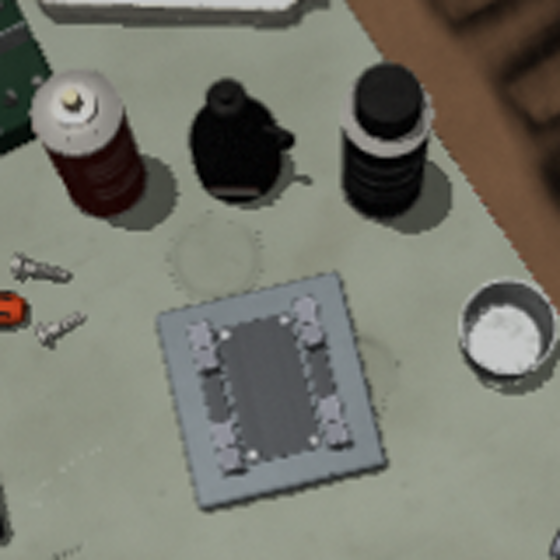

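The picture shows the oil bottle's base edge at about px (217,147), some 70 mm beyond the bed's far edge, and the V-rests as described. A slight tilt at the far cradle is enough clearance.

```bash
python3 -m jog '[[-35,35,0,0,0,0],[-35,35,0,0,0,0],[-35,35,2,0,0,0],[-35,35,4,0,0,0],[-35,35,6,0,0,0],[-35,35,8,0,0,0],[-35,35,8,0,0,0],[-35,35,8,0,0,0],[-35,35,8,0,0,0],[-35,35,10,0,0,0],[-35,35,10,0,0,0],[-35,35,10,0,0,0]]'
python3 go.py 479 -201.5 4 1.17
```

```text
time: 4.0
tool_pos: [461.2, -163.2, 152.8]
tcp_rot: [3.141, -0.0, 1.169]
contact_force: [1.6, 1.1, 0.9]
grip_width: 55.3
finger_force: 0.0
t 4.0 at [ 461.2 -163.2  152.8] turn [ 0.001 -0.    -0.001] shift now [-28.3  31.3 148.8] shift after turn [-28.3  31.3 148.8]
```

```bash
python3 -m jog '[[-28,31,20,0,0,0],[0,0,35,0,0,0],[0,0,35,0,0,0],[0,0,30,0,0,0],[0,0,18,0,0,0],[0,0,10,0,0,0],[0,0,0,0,0,0]]' && python3 -m jog '[[0,0,0,0,0,0],[0,0,0,0,0,0],[0,0,0,0,0,0],[0,0,0,0,0,0],[0,0,0,0,0,0],[0,0,0,0,0,0]]' 0
python3 - <<'E'
from fit import *
bot.capture('top');bot.capture('side')
print([ (np.round(d['pixel']),d['p']) for n in('top','side') for d in bot.outline_of('pin_a',n)])
E
```

```text
time: 4.7
tool_pos: [477.8, -198.5, 4.1]
tcp_rot: [-3.139, -0.0, 1.17]
contact_force: [0.1, 0.3, 0.3]
grip_width: 55.1
finger_force: 0.0
time: 5.3
tool_pos: [479.1, -199.2, 5.9]
tcp_rot: [3.14, 0.0, 1.17]
contact_force: [-0.1, -0.1, 5.6]
grip_width: 29.2
finger_force: 30.0
[(array([391., 253.]), 0.68), (array([232., 293.]), 0.74), (array([208., 256.]), 0.59)]
```

```bash
python3 -m jog '[[0,0,-15,0,0,0],[0,0,-40,0,0,0],[0,0,-40,0,0,-0.137],[0,0,-40,0,0,-0.137],[0,0,-20,0,0,-0.137],[0,0,0,0,0,-0.137],[0,0,0,0,0,-0.137],[0,0,0,-0.1,0,0],[0,0,0,-0.1,0,0]]'
python3 go.py 652 93 90 1.856 -0.2
```

```text
time: 6.4
tool_pos: [478.1, -198.0, 159.3]
tcp_rot: [2.94, -0.001, 1.856]
contact_force: [-0.9, 0.8, -4.8]
grip_width: 29.2
finger_force: 30.0
t 6.4 at [ 478.1 -198.   159.3] turn [ 0.002 -0.001  0.   ] shift now [230.2 229.8 118. ] shift after turn [230.3 230.  117.3]
```

```bash
python3 -m jog '[[15,15,5,0,0,0],[27,27,10,0,0,0],[27,27,12,0,0,0],[27,27,12,0,0,0],[27,27,14,0,0,0],[27,27,16,0,0,0],[27,27,16,0,0,0],[25,25,14,0,0,0],[18,18,12,0,0,0],[10,10,7,0,0,0],[0,0,0,0,0,0],[0,0,0,0,0,0]]'
python3 go.py 652 93 90 1.856 -0.2
python3 - <<'E'
from fit import *
save('top','top1.png');bot.capture('side')
for n in('top','side'):
  print(n,[(np.round(d['pixel']),round(d['p'],2)) for d in bot.outline_of('pin_a',n)])
print(proj('top',[[650,93,100]]),proj('side',[[650,93,100]]))
E
```

```text
time: 7.6
tool_pos: [651.9, 91.2, 89.4]
tcp_rot: [2.944, -0.0, 1.855]
contact_force: [-0.8, 0.5, -4.3]
grip_width: 29.5
finger_force: 30.0
t 7.6 at [651.9  91.2  89.4] turn [-0.002 -0.    -0.001] shift now [ 1.7  0.8 -0.5] shift after turn [ 1.7  0.8 -0.5]
top [(array([382., 242.]), 0.67)]
side [(array([231., 292.]), 0.94), (array([269., 169.]), 0.64)]
[[220.67341037 179.70339518]] [[265.16391822 165.97639007]]
```

```bash
python3 -m jog '[[3.7,0.8,0,0,0,0],[0,-2,10,0,0,0],[0,-2,10,0,0,0],[0,-1.6,8,0,0,0],[0,-1,5,0,0,0],[0,-0.6,3,0,0,0],[0,0,0,0,0,0]]' && python3 -m jog '[[0,-0.3,1.5,0,0,0],[0,-0.3,1.5,0,0,0],[0,0,0,0,0,0]]' && python3 -m jog '[[0,-0.3,1.5,0,0,0],[0,0,0,0,0,0],[0,0,0,0,0,0]]'
```

```text
time: 8.5
tool_pos: [652.3, 95.5, 52.9]
tcp_rot: [2.942, -0.0, 1.855]
contact_force: [0.1, -0.2, -3.6]
grip_width: 29.0
finger_force: 30.0
time: 8.8
tool_pos: [652.6, 95.5, 50.6]
tcp_rot: [2.941, -0.0, 1.855]
contact_force: [1.2, -0.4, -4.6]
grip_width: 29.3
finger_force: 30.0
time: 9.1
tool_pos: [652.6, 95.5, 49.0]
tcp_rot: [2.942, -0.0, 1.855]
contact_force: [0.1, 0.7, -4.6]
grip_width: 29.0
finger_force: 30.0
```

```bash
python3 -m jog '[[0,-0.3,1.5,0,0,0],[0,0,0,0,0,0]]' && python3 -m jog '[[0,-0.3,1.5,0,0,0],[0,0,0,0,0,0]]' && python3 -m jog '[[0,-0.3,1.5,0,0,0],[0,0,0,0,0,0]]'
```

```text
time: 9.3
tool_pos: [652.5, 95.5, 47.3]
tcp_rot: [2.942, -0.0, 1.855]
contact_force: [-0.5, 0.2, -4.9]
grip_width: 29.2
finger_force: 30.0
time: 9.5
tool_pos: [652.6, 95.5, 47.1]
tcp_rot: [2.941, 0.0, 1.855]
contact_force: [-4.6, -0.4, 4.0]
grip_width: 29.4
finger_force: 30.0
time: 9.7
tool_pos: [652.7, 95.5, 46.9]
tcp_rot: [2.94, 0.0, 1.855]
contact_force: [-9.0, -1.5, 13.9]
grip_width: 29.3
finger_force: 30.0
```

```bash
python3 -m jog '[[0,-1.2,-1.5,0,0,0],[0,-1.2,0,0,0,0],[0,0,1.5,0,0,0],[0,0,0,0,0,0]]'&& python3 -m jog '[[0,-0.3,1,0,0,0],[0,0,0,0,0,0]]'
```

```text
time: 10.1
tool_pos: [651.1, 94.9, 46.0]
tcp_rot: [2.939, 0.001, 1.855]
contact_force: [-6.0, -0.2, 12.3]
grip_width: 29.3
finger_force: 30.0
time: 10.3
tool_pos: [651.1, 94.9, 46.0]
tcp_rot: [2.938, 0.001, 1.855]
contact_force: [-8.3, -0.6, 20.1]
grip_width: 29.2
finger_force: 30.0
```

```bash
python3 -m jog '[[0,-1,-2,0,0,0],[0,-1,0,0,0,0],[0,0,1,0,0,0],[0,0,0,0,0,0]]'
```

```text
time: 10.7
tool_pos: [650.9, 94.6, 46.1]
tcp_rot: [2.935, 0.001, 1.855]
contact_force: [0.8, 2.3, 12.1]
grip_width: 29.2
finger_force: 30.0
```

```bash
python3 -m jog '[[0,0,0,0,0,0],[0,0,0,0,0,0],[0,0,0,0,0,0]]' 46 && python3 -m jog '[[0,0,-15,0,0,0],[0,0,-35,0,0,0],[0,0,-50,0,0,0],[0,0,-50,0.1,0,0.07],[0,0,0,0.1,0,0.14],[-48,0,0,0,0,0.14],[-48,0,0,0,0,0.14],[-45,0,0,0,0,0.14],[-45,0,0,0,0,0.14],[-45,0,0,0,0,0.14],[0,0,0,0,0,0.145]]' 60
python3 go.py 518.5 -349.5 100 0.79
python3 - <<'E'
from fit import *
save('top','top2.png');bot.capture('side')
o=[det('pin_a','top',proj('top',[[650,93,55]])[0],15),det('pin_a','side',proj('side',[[650,93,55]])[0],15)]
P=[PIN[0]+[0,0,40]]
for obs in (o,[o[0]],[o[1]]):
  obs=[x for x in obs if x is not None]
  if obs: x,f=fit(P,obs,(650,93,1.856)); print(np.round(x,2),round(f,3),[int(m.sum()) for n,m in obs])
E
```

```text
time: 11.0
tool_pos: [647.4, 94.0, 42.6]
tcp_rot: [2.944, -0.0, 1.855]
contact_force: [0.1, -0.7, 0.0]
grip_width: 41.5
finger_force: 0.0
time: 12.1
tool_pos: [579.4, -141.7, 180.1]
tcp_rot: [3.142, -0.026, 0.815]
contact_force: [-0.1, -0.2, 0.3]
grip_width: 55.2
finger_force: 0.0
t 12.1 at [ 579.4 -141.7  180.1] turn [-0.    -0.026  0.025] shift now [-195.    98.1   75. ] shift after turn [-190.5  102.9   80.1]
[648.96  92.75   1.83] 0.404 [477, 211]
[649.24  93.89   1.85] 0.084 [477]
[647.61  95.75   1.85] 0.305 [211]
```

```bash
python3 -m jog '[[0,0,0,0,-0.026,0.025],[-25,14,8,0,0,0],[-33,18,8,0,0,0],[-34,18,10,0,0,0],[-34,18,10,0,0,0],[-34,18,14,0,0,0],[-26,14,14,0,0,0],[-5,3,16,0,0,0],[0,0,0,0,0,0]]'
python3 go.py 518.5 -349.5 4 0.79
```

```text
time: 13.2
tool_pos: [522.3, -344.8, 96.9]
tcp_rot: [-3.137, -0.002, 0.804]
contact_force: [0.4, -0.2, 0.6]
grip_width: 55.1
finger_force: 0.0
t 13.2 at [ 522.3 -344.8   96.9] turn [-0.005 -0.002  0.014] shift now [-6.2  1.  92.9] shift after turn [-6.   0.7 92.9]
```

```bash
python3 -m jog '[[-6,1,10,-0.005,0,0.014],[0,0,30,0,0,0],[0,0,26,0,0,0],[0,0,16,0,0,0],[0,0,8,0,0,0],[0,0,3,0,0,0],[0,0,0,0,0,0]]' && python3 -m jog '[[0,0,0,0,0,0],[0,0,0,0,0,0],[0,0,0,0,0,0],[0,0,0,0,0,0],[0,0,0,0,0,0]]' 0
```

```text
time: 13.9
tool_pos: [520.7, -350.4, 6.7]
tcp_rot: [3.136, -0.002, 0.789]
contact_force: [-0.0, 0.2, -0.0]
grip_width: 55.1
finger_force: 0.0
time: 14.4
tool_pos: [519.9, -350.3, 6.6]
tcp_rot: [3.137, -0.002, 0.788]
contact_force: [-2.9, 2.3, 4.0]
grip_width: 29.3
finger_force: 30.0
```

```bash
python3 -m jog '[[0,0,-15,0,0,0],[0,0,-40,0,0,0],[0,0,-45,0,0,-0.133],[0,0,-40,0,0,-0.133],[0,0,-10,0,0,-0.133],[0,0,0,0,0,-0.133],[0,0,0,0,0,-0.133],[0,0,0,0,0,-0.133],[0,0,0,0,0,-0.133],[0,0,0,0,0,-0.133]]'
python3 go.py 572.9 70.1 85 1.856
```

```text
time: 15.4
tool_pos: [519.2, -350.1, 156.1]
tcp_rot: [3.138, 0.002, 1.857]
contact_force: [-0.5, -0.1, -5.1]
grip_width: 29.4
finger_force: 30.0
t 15.4 at [ 519.2 -350.1  156.1] turn [0.004 0.002 0.001] shift now [388.1 169.9  70.9] shift after turn [388.1 169.8  71.1]
```

```bash
python3 -m jog '[[15,6,0,0,0,0],[40,17,0,0,0,0],[42,18,0,0,0,0],[42,18,2,0,0,0],[42,18,4,0,0,0],[42,18,6,0,0,0],[42,18,9,0,0,0],[42,18,10,0,0,0],[40,18,12,0,0,0],[26,13,12,0,0,0],[12,6,11,0,0,0],[3,2,5,0,0,0]]'
python3 -m jog '[[0,0,0,0,0,0]]';python3 go.py 572.9 70.1 52 1.856
```

```text
time: 16.6
tool_pos: [574.6, 71.3, 83.6]
tcp_rot: [3.139, 0.002, 1.853]
contact_force: [0.2, -1.3, -5.3]
grip_width: 29.3
finger_force: 30.0
time: 16.7
tool_pos: [574.9, 69.3, 84.0]
tcp_rot: [3.139, 0.003, 1.851]
contact_force: [-0.1, 0.2, -5.1]
grip_width: 29.3
finger_force: 30.0
t 16.7 at [574.9  69.3  84. ] turn [ 0.003  0.003 -0.005] shift now [ 1.4 -1.8 32. ] shift after turn [ 1.3 -1.7 32. ]
```

```bash
python3 -m jog '[[1.4,-1.8,0,0.003,0.003,-0.005],[0,0,12,0,0,0],[0,0,11,0,0,0],[0,0,8,0,0,0],[0,0,2,0,0,0],[0,0,0,0,0,0]]' && python3 -m jog '[[0,0,1.5,0,0,0],[0,0,0,0,0,0]]' && python3 -m jog '[[0,0,1.5,0,0,0],[0,0,0,0,0,0]]'&& python3 -m jog '[[0,0,1.5,0,0,0],[0,0,0,0,0,0]]'
```

```text
time: 17.3
tool_pos: [573.2, 70.2, 51.0]
tcp_rot: [3.141, -0.0, 1.856]
contact_force: [-0.2, 0.7, -4.7]
grip_width: 29.1
finger_force: 30.0
time: 17.5
tool_pos: [573.7, 70.4, 50.4]
tcp_rot: [3.14, 0.0, 1.857]
contact_force: [-0.2, 0.7, -6.4]
grip_width: 29.0
finger_force: 30.0
time: 17.7
tool_pos: [573.5, 70.4, 48.7]
tcp_rot: [3.14, 0.0, 1.857]
contact_force: [0.1, 0.1, -5.4]
grip_width: 29.2
finger_force: 30.0
time: 17.9
tool_pos: [573.4, 70.4, 47.1]
tcp_rot: [3.14, 0.0, 1.857]
contact_force: [0.5, -0.0, -4.7]
grip_width: 29.6
finger_force: 30.0
```

```bash
python3 -m jog '[[0,0,1,0,0,0],[0,0,0,0,0,0]]' && python3 -m jog '[[0,0,1,0,0,0],[0,0,0,0,0,0]]'
```

```text
time: 18.1
tool_pos: [573.6, 70.4, 46.9]
tcp_rot: [3.14, 0.0, 1.857]
contact_force: [-2.1, 0.1, 3.0]
grip_width: 29.2
finger_force: 30.0
time: 18.3
tool_pos: [573.6, 70.4, 46.8]
tcp_rot: [3.139, 0.0, 1.857]
contact_force: [-4.8, 0.1, 10.5]
grip_width: 29.2
finger_force: 30.0
```

```bash
python3 -m jog '[[0,-0.7,-1,0,0,0],[0,0,0.5,0,0,0],[0,0,0,0,0,0],[0,0,0,0,0,0]]' && python3 -m jog '[[0,0,0,0,0,0],[0,0,0,0,0,0],[0,0,0,0,0,0]]' 45 && python3 -m jog '[[0,0,-15,0,0,0],[0,0,-35,0,0,0],[0,0,-45,0,0,-0.1],[0,0,-30,0,0,-0.12],[35,-8,0,0,0,-0.12],[40,-9,0,0,0,-0.12],[40,0,0,0,0,-0.12],[40,10,0,0,0,0],[30,0,0,0,0,0],[0,0,0,0,0,0]]' 50
python3 - <<'E'
from fit import *
save('top','top3.png');bot.capture('side')
P=[PIN[0]+[0,0,40]]
for t,parts,g,z in (('pin_a',P,(649.5,92.7,1.856),55),('pin_a',P,(573,70,1.856),55),('chock',CH,(421,-60,.88),35),('demag_bed',BED,(611.5,81.5,.285),24)):
  for n in('top','side'):
    o=det(t,n,proj(n,[[g[0],g[1],z]])[0],14)
    if o: x,f=fit(parts,[o],g); print(t,n,np.round(x,2),round(f,3),int(o[1].sum()))
    else: print(t,n,None)
E
python3 go.py 421 -60 140 2.45
```

```text
time: 18.7
tool_pos: [573.5, 70.3, 46.8]
tcp_rot: [3.138, 0.0, 1.856]
contact_force: [-2.4, 1.4, 7.7]
grip_width: 29.2
finger_force: 30.0
time: 19.0
tool_pos: [573.0, 70.1, 45.5]
tcp_rot: [3.14, 0.0, 1.857]
contact_force: [-0.4, 0.5, 1.8]
grip_width: 41.1
finger_force: 0.0
time: 20.0
tool_pos: [441.3, 208.3, 170.5]
tcp_rot: [3.141, -0.001, 2.44]
contact_force: [-0.2, -0.9, 0.4]
grip_width: 45.7
finger_force: 0.0
pin_a top [649.27  93.44   1.84] 0.067 525
pin_a side None
pin_a top [572.02  73.99   1.86] 0.116 465
pin_a side [568.68  75.77   1.83] 0.099 255
chock top [424.45 -57.66   0.99] 0.062 427
chock side [421.5  -62.3    0.72] 0.123 539
demag_bed top [6.1165e+02 8.1220e+01 2.7000e-01] 0.366 2060
demag_bed side [6.0739e+02 9.0600e+01 3.0000e-01] 0.306 1161
t 20.5 at [444.3 205.9 170.4] turn [ 0.001  0.001 -0.014] shift now [-154.7 -217.5   30.3] shift after turn [-151.6 -219.7   30.4]
```

```bash
python3 - <<'E'
import cv2
a=cv2.imread('pics/top3.png')[130:330,90:390];cv2.imwrite('pics/top3c.png',cv2.resize(a,None,fx=2.6,fy=2.6,interpolation=cv2.INTER_CUBIC))
E
```

```text
(no output)
```

View pics/top3c.png

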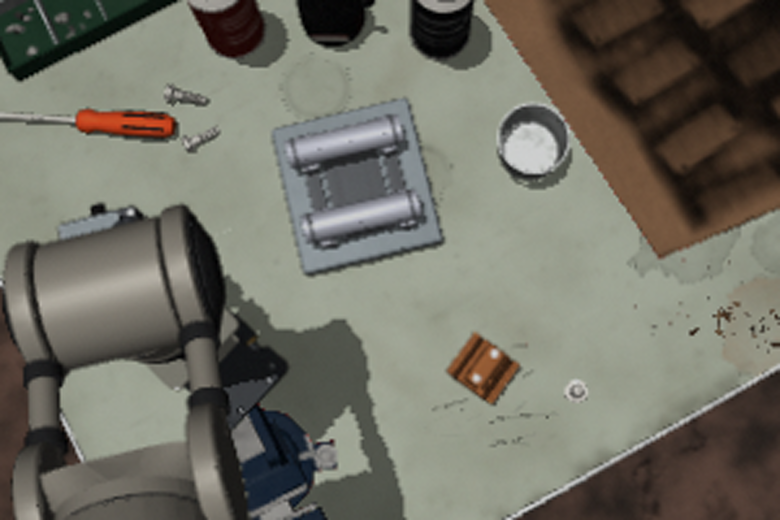

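The picture shows both pins lying in the cradles at crop (350,143) and (365,218), the chock untouched at (483,368). The near pin looks a little to +y, so I check its axial position from edge profiles.

```bash
python3 - <<'E'
from h import *
g=cv2.cvtColor(cv2.imread('pics/top3.png'),cv2.COLOR_BGR2GRAY).astype(np.float32)
c,s=np.cos(.28),np.sin(.28); C=np.array([611.6,81.3])
def prof(bx0,bx1,z,ys):
    out=0
    bxs=np.linspace(bx0,bx1,7)
    for bx in bxs:
        P=np.c_[C[0]+bx*c-ys*s,C[1]+bx*s+ys*c,np.full(len(ys),z)]
        q=proj('top',P).astype(np.float32); out=out+cv2.remap(g,q[:,0].reshape(1,-1),q[:,1].reshape(1,-1),cv2.INTER_LINEAR)[0]
    return out/7
ys=np.arange(-100,100.1,1)
for nm,a,b,z,r in(('bed far',64,76,24,75),('bed near',-76,-64,24,75),('pin far',36,44,70,60),('pin near',-44,-36,70,60)):
    f=np.gradient(cv2.GaussianBlur(prof(a,b,z,ys).reshape(1,-1),(0,0),2)[0]); f2=prof(a,b,z,ys)
    res=[]
    for sg in(-1,1):
        w=np.abs(ys-sg*r)<12; h=-sg*f[w] if 'pin' in nm else np.abs(f[w]); h=np.clip(h,0,None); i=h.argmax()
        k=slice(max(i-4,0),i+5); res.append((ys[w][k]*h[k]).sum()/h[k].sum())
    print(nm,np.round(res,1),'mid',round(sum(res)/2,1)); 
    print(f2[::4].astype(int)) 
E
```

```text
bed far [-79.1  74.9] mid -2.1
[157 157 157 156 154 146 109 132 137 136 135 134 130 131 134 133 133 134
 135 133 134 134 134 133 133 134 134 134 134 132 132 131 132 132 131 133
 128 132 132 132 135 136 135 127 152 157 157 157 157 157 157]
bed near [-78.2  75.4] mid -1.4
[157 157 156 157 157 153 106 127 137 136 136 137 136 137 137 139 140 139
 141 141 141 141 141 142 143 143 143 145 146 146 146 146 147 145 145 146
 145 145 147 147 146 147 147 130 151 157 158 158 158 158 157]
pin far [-50.   49.7] mid -0.2
[156 156 156 156 156 155 137 105 138 134 137 162 123 172 177 177 180 181
 181 181 183 183 182 182 183 184 184 184 183 183 183 182 181 182 181 181
 181 168 125 173 147 139 125 142 158 157 157 157 156 155 155]
pin near [-49.4  50.3] mid 0.4
[150 150 150 149 144 142 132 101 137 135 116 167 133 163 185 185 185 187
 188 188 189 190 190 190 191 191 191 191 191 191 191 192 191 192 192 192
 192 187 131 167 168 143 132 137 156 156 156 155 155 154 154]
```

```bash
python3 - <<'E'
from h import *
a,b=ray('top',[(280.4,266.2),(273.1,275.8)],70); d=a-b
print(a,b,(a+b)/2,'chock y dir',np.arctan2(d[1],d[0]))
g=cv2.cvtColor(cv2.imread('pics/top3.png'),cv2.COLOR_BGR2GRAY)
c=g[255:287,262:294]; gx=cv2.Sobel(c,cv2.CV_32F,1,0);gy=cv2.Sobel(c,cv2.CV_32F,0,1)
H=np.c_[gx.ravel(),gy.ravel()]; an=np.arctan2(H[:,1],H[:,0])%np.pi; w=np.hypot(*H.T)
hist,e=np.histogram(an,36,(0,np.pi),weights=w); print([(round((e[i]+.044)*57.3),int(hist[i])) for i in hist.argsort()[::-1][:8]])
E
python3 go.py 423 -59 37 2.50
```

```text
[435.11516308 -68.50894216  70.        ] [410.04449268 -50.46386538  70.        ] [422.57982788 -59.48640377  70.        ] chock y dir -0.6238705193748629
[(33, 12552), (38, 10087), (128, 6701), (28, 6415), (43, 6193), (123, 4512), (23, 4436), (48, 4307)]
t 20.5 at [444.3 205.9 170.4] turn [ 0.001  0.001 -0.064] shift now [-155.5 -215.6  133.3] shift after turn [-141.4 -225.   133.4]
```

```bash
python3 -m jog '[[-20,-33,0,0,0,-0.084],[-27,-45,0,0,0,0],[-27,-45,0,0,0,0],[-27,-45,0,0,0,0],[-24,-40,10,0,0,0],[-12,-20,20,0,0,0],[0,0,30,0,0,0],[0,0,10,0,0,0],[0,0,0,0,0,0]]'
python3 go.py 423 -59 38 2.52
```

```text
time: 21.4
tool_pos: [419.4, -50.7, 99.5]
tcp_rot: [3.142, -0.002, 2.52]
contact_force: [-0.2, -0.2, 0.4]
grip_width: 46.0
finger_force: 0.0
t 21.4 at [419.4 -50.7  99.5] turn [ 0.    -0.002  0.   ] shift now [-7.9 -4.6 61.5] shift after turn [-7.8 -4.6 61.5]
```

```bash
python3 -m jog '[[-7.8,-4.6,10,0,0,0],[0,0,22,0,0,0],[0,0,17,0,0,0],[0,0,9,0,0,0],[0,0,3,0,0,0],[0,0,0,0,0,0]]' && python3 -m jog '[[0,0,0,0,0,0],[0,0,0,0,0,0],[0,0,0,0,0,0],[0,0,0,0,0,0],[0,0,0,0,0,0]]' 0
python3 - <<'E'
from fit import *
save('side','side2.png')
E
python3 go.py 611.3 81.4 125 1.856
```

```text
time: 22.0
tool_pos: [424.4, -59.2, 39.7]
tcp_rot: [3.14, 0.001, 2.521]
contact_force: [-0.3, 0.1, 0.1]
grip_width: 45.7
finger_force: 0.0
time: 22.5
tool_pos: [424.2, -59.3, 39.8]
tcp_rot: [3.14, 0.002, 2.521]
contact_force: [-0.5, 0.4, 3.0]
grip_width: 19.7
finger_force: 30.0
t 22.55 at [424.2 -59.3  39.7] turn [0.002 0.001 0.665] shift now [-70.5 223.4 -84.9] shift after turn [ 82.3 219.2 -85.3]
```

```bash
python3 -m jog '[[0,0,-15,0,0,0],[0,0,-35,0,0,0],[0,0,-40,0,0,0.133],[0,0,-30,0,0,0.133],[0,0,0,0,0,0.133],[0,0,0,0,0,0.133],[0,0,0,0,0,0.133],[15,40,0,0,0,0],[17,46,0,0,0,0],[17,46,0,0,0,0],[17,46,0,0,0,0],[12,32,0,0,0,0]]' && python3 -m jog '[[3,8,0,0,0,0],[0,0,0,0,0,0]]'
python3 go.py 611.2 81.8 79.7 1.856
```

```text
time: 23.75
tool_pos: [605.1, 76.7, 159.1]
tcp_rot: [3.14, -0.0, 1.857]
contact_force: [1.1, -1.4, -1.6]
grip_width: 20.0
finger_force: 30.0
time: 23.95
tool_pos: [610.2, 80.4, 158.7]
tcp_rot: [-3.141, -0.0, 1.857]
contact_force: [-0.5, 0.6, -1.1]
grip_width: 20.0
finger_force: 30.0
t 23.95 at [610.2  80.4 158.7] turn [-0.    -0.     0.001] shift now [ 1.   1.4 79. ] shift after turn [ 1.   1.3 79. ]
```

```bash
python3 -m jog '[[1,1.4,0,0,0,0],[0,0,20,0,0,0],[0,0,22,0,0,0],[0,0,16,0,0,0],[0,0,8,0,0,0],[0,0,4,0,0,0],[0,0,0,0,0,0]]' && python3 -m jog '[[0,0,2,0,0,0],[0,0,2,0,0,0],[0,0,0,0,0,0]]' && python3 -m jog '[[0,0,1.5,0,0,0],[0,0,1.5,0,0,0],[0,0,0,0,0,0]]'
```

```text
time: 24.65
tool_pos: [611.2, 80.6, 90.0]
tcp_rot: [3.14, 0.0, 1.855]
contact_force: [-0.3, 0.1, -1.1]
grip_width: 19.9
finger_force: 30.0
time: 24.95
tool_pos: [611.5, 81.2, 85.9]
tcp_rot: [3.14, 0.0, 1.856]
contact_force: [0.1, 0.6, -2.0]
grip_width: 19.6
finger_force: 30.0
time: 25.25
tool_pos: [611.3, 81.1, 82.5]
tcp_rot: [3.141, -0.0, 1.856]
contact_force: [0.1, 0.3, -1.1]
grip_width: 19.8
finger_force: 30.0
```

```bash
python3 -m jog '[[0,0,1.5,0,0,0],[0,0,0,0,0,0]]' && python3 -m jog '[[0,0,1.2,0,0,0],[0,0,0,0,0,0]]' && python3 -m jog '[[0,0,1,0,0,0],[0,0,0,0,0,0]]'
```

```text
time: 25.45
tool_pos: [611.3, 81.1, 81.0]
tcp_rot: [3.141, -0.0, 1.856]
contact_force: [0.1, -0.2, -1.4]
grip_width: 20.3
finger_force: 30.0
time: 25.65
tool_pos: [611.4, 81.1, 80.0]
tcp_rot: [3.14, 0.0, 1.856]
contact_force: [-0.1, -0.1, -1.4]
grip_width: 19.8
finger_force: 30.0
time: 25.85
tool_pos: [611.5, 81.1, 79.6]
tcp_rot: [3.14, 0.0, 1.855]
contact_force: [-1.8, 0.1, 3.7]
grip_width: 20.0
finger_force: 30.0
```

```bash
python3 -m jog '[[0,-0.3,1,0,0,0],[0,0,0,0,0,0]]' && python3 -m jog '[[0,-0.3,0.8,0,0,0],[0,0,0,0,0,0]]'
```

```text
time: 26.05
tool_pos: [611.5, 81.1, 79.4]
tcp_rot: [3.139, 0.0, 1.855]
contact_force: [-3.6, -0.6, 8.3]
grip_width: 19.5
finger_force: 30.0
time: 26.25
tool_pos: [611.5, 81.0, 79.3]
tcp_rot: [3.138, 0.001, 1.855]
contact_force: [-3.2, -0.0, 12.5]
grip_width: 20.0
finger_force: 30.0
```

```bash
python3 -m jog '[[0,0,0,0,0,0],[0,0,0,0,0,0],[0,0,0,0,0,0]]' 45 && python3 -m jog '[[0,0,-15,0,0,0],[0,0,-35,0,0,0],[0,0,-40,0,0,-0.143],[0,0,-20,0,0,-0.143],[0,0,0,0,0,-0.143],[0,0,0,0,0,-0.143],[0,0,0,0,0,-0.143],[0,0,0,0,0,-0.143],[0,0,0,0,0,-0.143],[0,0,0,0,0,-0.143],[0,0,0,0,0,-0.143],[0,0,0,0,0,-0.143]]' 55
python3 - <<'E'
import cv2,numpy as np
from h import *
b=bot.capture('side')[110:250,170:350]
a=cv2.imread('pics/top0.png')[205:265,105:165]
a=cv2.resize(a,(500,500),interpolation=cv2.INTER_CUBIC)
b=cv2.cvtColor(b,cv2.COLOR_RGB2BGR)
cv2.imwrite('pics/box.png',a); cv2.imwrite('pics/side3.png',cv2.resize(b,None,fx=3.5,fy=3.5,interpolation=cv2.INTER_CUBIC))
E
```

```text
time: 26.55
tool_pos: [610.8, 80.9, 76.9]
tcp_rot: [3.141, -0.0, 1.856]
contact_force: [0.5, 0.2, -0.0]
grip_width: 38.7
finger_force: 0.0
time: 27.75
tool_pos: [610.7, 80.9, 186.8]
tcp_rot: [3.141, 0.001, -2.992]
contact_force: [-0.2, -0.5, 0.4]
grip_width: 50.3
finger_force: 0.0
```

View pics/box.png

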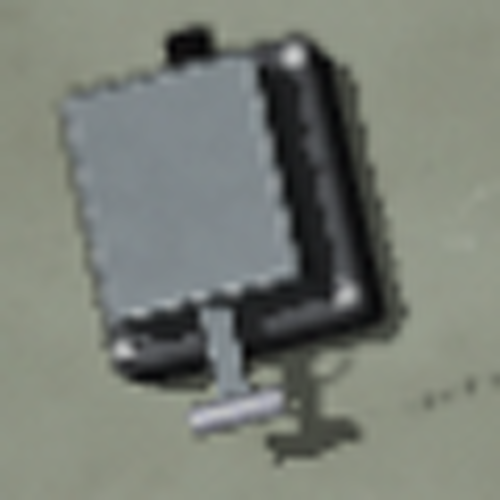

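View pics/side3.png

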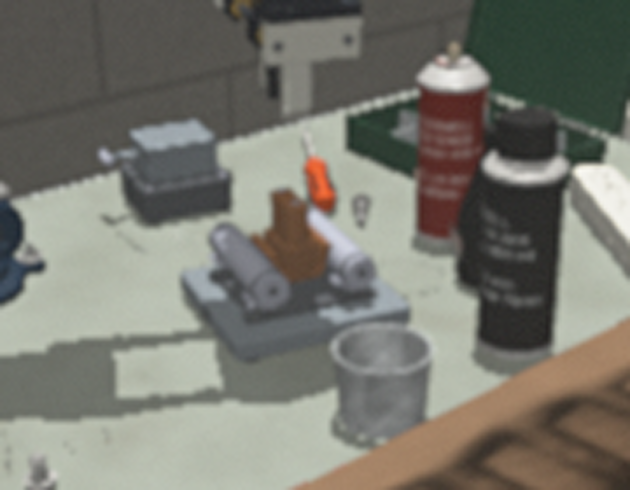

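The side view shows both pins in their cradles with the chock upright between them, rib up, and the guard's bar at crop (107,155). In the top crop the bar's ends are at (190,418) and (285,400), and the guard's top corners at (65,103), (257,55), (297,275), (108,318).

```bash
python3 - <<'E'
from h import *
f=lambda L:[(105+(u+.5)*.12-.5,205+(v+.5)*.12-.5) for u,v in L]
b=ray('top',f([(190,418),(285,400)]),66); q=ray('top',f([(65,103),(257,55),(297,275),(108,318)]),78)
print('bar',b.round(1),b.mean(0).round(1)); print(q.round(1))
an=lambda d:np.arctan2(d[1],d[0])
print('yaw from bar',an(b[0]-b[1])-np.pi/2,'edges',an(q[0]-q[1])-np.pi/2,an(q[3]-q[2])-np.pi/2,an(q[0]-q[3]),an(q[1]-q[2]))
fm=(q[2]+q[3])/2; y=.28; print('front mid',fm,'-> centre',fm[:2]+37*np.array([np.cos(y),np.sin(y)]),'grip',fm[:2]-29*np.array([np.cos(y),np.sin(y)]))
E
python3 go.py 453 315 150 3.42
```

```text
bar [[449.2 329.6  66. ]
 [456.2 299.8  66. ]] [452.7 314.7  66. ]
[[545.3 374.8  78. ]
 [563.  314.3  78. ]
 [494.2 296.1  78. ]
 [478.2 355.   78. ]]
yaw from bar 0.23064470152242356 edges 0.2849526621421785 0.2657328021975425 0.28677923144536244 0.25960459410104897
front mid [486.17342739 325.51383396  78.        ] -> centre [521.73247861 335.73899295] grip [458.30281968 317.49952015]
t 27.8 at [610.7  80.9 186.8] turn [ 0.     0.001 -0.121] shift now [119.1 255.9  36.7] shift after turn [ 87.3 268.5  36.8]
```

```bash
python3 -m jog '[[10,25,0,0,0,-0.121],[16,44,0,0,0,0],[16,44,5,0,0,0],[16,44,5,0,0,0],[16,44,10,0,0,0],[10,42,10,0,0,0],[4,22,7,0,0,0],[0,0,0,0,0,0],[0,0,0,0,0,0]]'
python3 go.py 453 315 53 3.417
python3 - <<'E'
from h import *
v=ray('top',[(177,283),(189,302)],100);print(v)
E
```

```text
time: 28.7
tool_pos: [459.1, 315.4, 149.9]
tcp_rot: [-3.141, 0.001, -2.877]
contact_force: [-0.2, -0.6, -0.3]
grip_width: 50.4
finger_force: 0.0
t 28.7 at [459.1 315.4 149.9] turn [-0.001  0.001 -0.011] shift now [ 6.1  1.2 96.9] shift after turn [ 6.   1.3 96.9]
[[381.91667203 189.64040114 100.        ]
 [336.48893464 157.13801112 100.        ]]
```

```bash
python3 -m jog '[[6,1.3,0,0,0,-0.011],[0,0,25,0,0,0],[0,0,25,0,0,0],[0,0,20,0,0,0],[0,0,15,0,0,0],[0,0,8,0,0,0],[0,0,3,0,0,0],[0,0,0,0,0,0]]' && python3 -m jog '[[0,0,0,0,0,0],[0,0,0,0,0,0],[0,0,0,0,0,0],[0,0,0,0,0,0]]' 0
python3 - <<'E'
from h import *
# arc: bar from guard angle 0, steps; displacement in tool axes (tool x = -box x, z down)
p=np.array([-108,20.]); 
def at(t): c,s=np.cos(t),np.sin(t); return np.array([p[0]*c+p[1]*s,-p[0]*s+p[1]*c])
T=np.arange(0,1.81,.15)
for a,b in zip(T[:-1],T[1:]): d=at(b)-at(a); print(round(b,2),'row',np.round([-d[0],0,-d[1]],1))
E
```

```text
time: 29.5
tool_pos: [453.5, 314.7, 54.4]
tcp_rot: [-3.142, 0.002, -2.866]
contact_force: [0.2, -0.8, 0.2]
grip_width: 50.4
finger_force: 0.0
time: 29.9
tool_pos: [453.5, 315.0, 54.6]
tcp_rot: [-3.141, 0.002, -2.865]
contact_force: [1.1, -1.7, 2.2]
grip_width: 29.3
finger_force: 30.0
0.15 row [ -4.2   0.  -15.9]
0.3 row [ -6.5   0.  -15.1]
0.45 row [ -8.7   0.  -14. ]
0.6 row [-10.7   0.  -12.5]
0.75 row [-12.5   0.  -10.8]
0.9 row [-13.9   0.   -8.8]
1.05 row [-15.1   0.   -6.6]
1.2 row [-15.9   0.   -4.3]
1.35 row [-16.4   0.   -1.9]
1.5 row [-16.4   0.    0.6]
1.65 row [-16.2   0.    3.1]
1.8 row [-15.5   0.    5.4]
```

```bash
python3 -m jog '[[-2,0,-8,0,0,0],[-2.2,0,-8,0,0,0],[-3,0,-7.6,0,0,0],[-3.5,0,-7.5,0,0,0],[-4.2,0,-7,0,0,0],[-4.5,0,-7,0,0,0],[-5.2,0,-6.3,0,0,0],[-5.5,0,-6.2,0,0,0],[-6.1,0,-5.4,0,0,0],[-6.4,0,-5.4,0,0,0],[-6.9,0,-4.5,0,0,0],[-7,0,-4.3,0,0,0]]'
```

```text
time: 31.1
tool_pos: [507.7, 331.2, 131.8]
tcp_rot: [3.141, 0.001, -2.865]
contact_force: [-0.9, 3.6, -2.9]
grip_width: 29.1
finger_force: 30.0
```

```bash
python3 -m jog '[[-7.5,0,-3.3,0,0,0],[-7.6,0,-3.3,0,0,0],[-7.9,0,-2.2,0,0,0],[-8,0,-2.1,0,0,0],[-8.2,0,-1,0,0,0],[-8.2,0,-0.9,0,0,0],[-8.2,0,0.2,0,0,0],[-8.2,0,0.4,0,0,0],[-8.1,0,1.5,0,0,0],[-8.1,0,1.6,0,0,0],[0,0,0,0,0,0]]'
```

```text
time: 32.2
tool_pos: [585.2, 354.6, 140.9]
tcp_rot: [3.138, 0.004, -2.865]
contact_force: [-3.4, 6.9, 2.1]
grip_width: 29.1
finger_force: 30.0
```

```bash
python3 -m jog '[[0,0,0,0,0,0],[0,0,0,0,0,0],[0,0,0,0,0,0],[0,0,0,0,0,0],[0,0,0,0,0,0]]' 60 && python3 -m jog '[[0,0,-10,0,0,0],[0,0,-30,0,0,0],[0,0,-30,0,0,0],[25,0,0,0,0,0],[30,0,0,0,0,0],[0,0,0,0,0,0]]' 0
python3 - <<'E'
from fit import *
a=bot.capture('top'); b=bot.capture('side')
print([(np.round(d['pixel']),round(d['p'],2)) for t in('guard','start_top') for d in bot.outline_of(t,'side')])
A=cv2.resize(a[190:280,90:190],(400,360),interpolation=cv2.INTER_CUBIC);B=cv2.resize(b[110:200,170:270],(400,360),interpolation=cv2.INTER_CUBIC)
save('','guard.png',np.hstack([A,B]))
E
python3 go.py 521 335.3 75 3.417
```

```text
time: 32.7
tool_pos: [584.5, 351.9, 140.6]
tcp_rot: [-3.141, 0.001, -2.866]
contact_force: [0.5, -0.6, -0.2]
grip_width: 54.9
finger_force: 0.0
time: 33.3
tool_pos: [528.3, 336.7, 211.7]
tcp_rot: [-3.141, -0.0, -2.865]
contact_force: [-0.6, -0.2, 0.4]
grip_width: 11.2
finger_force: 0.0
[(array([238., 148.]), 0.67), (array([251., 200.]), 0.7), (array([230., 156.]), 0.59)]
t 33.5 at [532.4 337.6 211.2] turn [0.    0.003 0.001] shift now [ 12.    0.9 136.1] shift after turn [ 11.6   0.9 136.2]
```

View pics/guard.png

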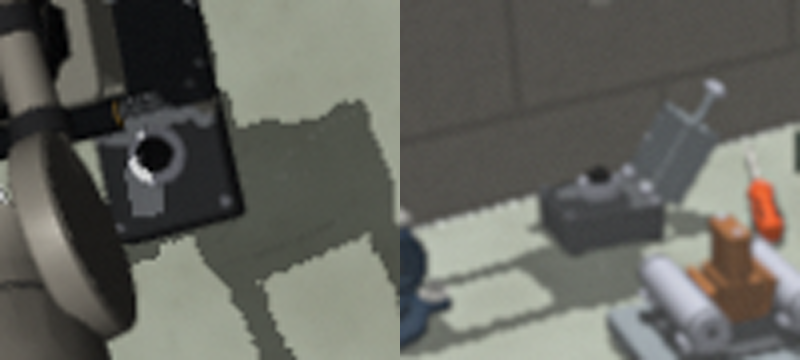

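The guard stands open at its stop (side crop, upper right), and the black button shows in the top crop at (155,152), i.e. px (128.6,227.9).

```bash
python3 - <<'E'
from h import *
print(ray('top',[(128.4,227.6)],62),ray('side',[(219.9,153.4)],62))
E
python3 -m jog '[[12,1,20,0,0,0],[0,0,35,0,0,0],[0,0,35,0,0,0],[0,0,25,0,0,0],[0,0,12,0,0,0],[0,0,3,0,0,0],[0,0,0,0,0,0]]'
python3 go.py 521 335.3 62 3.417
```

```text
[[520.93615788 333.60859246  62.        ]] [[520.31875939 320.51069023  62.        ]]
time: 34.2
tool_pos: [520.5, 335.3, 81.0]
tcp_rot: [3.142, 0.002, -2.866]
contact_force: [-0.4, 0.1, 0.9]
grip_width: 0.6
finger_force: 0.0
t 34.2 at [520.5 335.3  81. ] turn [0.    0.002 0.001] shift now [-0.4 -0.1 19. ] shift after turn [-0.5 -0.1 19. ]
```

```bash
python3 -m jog '[[0,1,8,0,0,0],[0,0,7,0,0,0],[0,0,3,0,0,0],[0,0,0,0,0,0]]' && python3 -m jog '[[0,0,2,0,0,0],[0,0,2,0,0,0],[0,0,2,0,0,0],[0,0,0,0,0,0]]' && python3 -m jog '[[0,0,1,0,0,0],[0,0,1,0,0,0],[0,0,0,0,0,0],[0,0,0,0,0,0]]'
```

```text
time: 34.6
tool_pos: [519.2, 335.9, 62.3]
tcp_rot: [-3.141, 0.001, -2.865]
contact_force: [-0.5, -0.2, 1.5]
grip_width: 0.9
finger_force: 0.7
time: 35.0
tool_pos: [519.5, 336.1, 56.7]
tcp_rot: [3.141, 0.002, -2.866]
contact_force: [-1.6, -0.6, 4.7]
grip_width: 0.3
finger_force: 2.3
time: 35.4
tool_pos: [519.6, 336.1, 56.1]
tcp_rot: [3.141, 0.003, -2.865]
contact_force: [-3.9, -2.0, 13.6]
grip_width: 0.5
finger_force: 6.5
```

```bash
python3 -m jog '[[0,0,-5,0,0,0],[0,0,-20,0,0,0],[0,0,-40,0,0,0],[0,0,-45,0,0,0],[20,0,-30,0,0,0],[40,0,0,0,0,0],[40,0,0,0,0,0],[0,0,0,0,0,0],[0,0,0,0,0,0]]'
python3 - <<'E'
from h import *
a=bot.capture('top'); b=bot.capture('side')
A=cv2.resize(a[170:270,100:270],None,fx=2.35,fy=2.35,interpolation=cv2.INTER_CUBIC);B=cv2.resize(b[110:210,170:340],None,fx=2.35,fy=2.35,interpolation=cv2.INTER_CUBIC)
save('','end.png',np.hstack([A,B])); print(bot.get_obs()['time'],bot.get_obs()['tool_pos'])
E
```

```text
time: 36.3
tool_pos: [422.8, 308.8, 194.7]
tcp_rot: [-3.142, 0.002, -2.865]
contact_force: [1.1, -0.1, 0.5]
grip_width: 0.1
finger_force: 0.0
36.4 [424.13164887 309.0343312  194.50723966]
```

View pics/end.png

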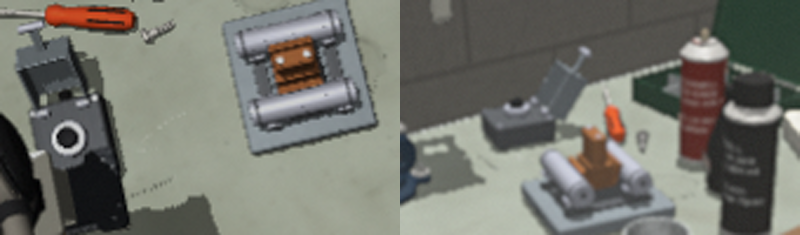

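The pins are chocked (top crop around (300,70)), the guard is up at (45,60), and the gripper is clear, so I hand in.

```bash
python3 -c "
from plant import bot
print(bot.close_job())"
```

```text
the job is handed in; nothing more can be done
None
```

I handed the job in at 36.4 s: both pins are seated within about 2 mm of the bed's middle and chocked, the guard is up, the start button was pressed fully in, and I saw nothing else on the table move; `close_job()` gave no verdict.

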